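Lock the tube block in the shaker through the guard window

TASK

The tube block sits in the shaker under the fixed clear splash guard, but its two clamps are still open. Reach down through the yellow-edged window and press each red clamp handle all the way down, so that both clamps lock the block, then take the hand out again. The guard is soiled with sample: do not touch it or its window frame; only press the handles, do not grip them, and leave the block and the things beside the shaker where they are.

Things in the scene. Friction and masses are not known exactly. Their poses are not given: they have to be found in the camera images.
- shaker: White bench shaker, fixed, housing 300 x 300 x 105 mm. Origin: centre of its underside, on the bench; x points from its front (control panel, robot side) to its rear, y to its left, z up; turned about z only. A closed clear guard box, 270 x 270 mm, 4 mm sheet on an aluminium frame, stands on it up to 230 mm above the bench; its top panel has the only opening.
- window (a point): Centre of the window in the guard's level top panel, at the top of its yellow edge trim, 226 mm above the bench; axes as the shaker's; at shaker x = -65 mm, y = 0. Clear opening inside the trim: 100 mm along the shaker's x by 175 mm along its y. The trim is 6 mm high, the panel 4 mm thick.
- clamp_left (a joint): Left (+y) red handle, rad: 0 = fully raised (30 degrees above level), grows as pressed down, 0.52 = home, level, at a stop. Starts at 0 to 0.12; takes about 4 to 12 N on the grip; stays where left. Hinge along shaker y at shaker x -26, y +45, z 175 mm; the handle points to the front (-x), 70 mm long, outer 40 mm a round red grip 14 mm thick. A linkage swings the clamp arm down.
- clamp_right (a joint): The same for the right (-y) clamp: hinge at shaker x -26, y -45, z 175 mm.
- left_grip (a point): Centre line of the left handle's red grip, 55 mm from its hinge, grip surface 7 mm from it. Moves with the handle: shaker x -74, y 45, z 202 mm fully raised; x -81, z 175 mm when home (51 mm below the window's top). Press near it, 40 to 60 mm out from the hinge, downwards. Its axes equal the shaker's when the handle is fully raised.
- right_grip (a point): The same for the right handle.
- foot_left: Sprung rubber foot of the left clamp, 13 mm diameter, at the end of the steel clamp arm. When the handle is home it bears on the block's bare front strip with about 2 N.
- foot_right: The same for the right clamp.
- block: Loose aluminium tube block, 86 x 128 x 34 mm, 0.7 kg, with 18 coloured microtube caps, seated in the nest on the shaker's platform under the rear of the guard. Origin: centre of its underside, at shaker x = 45 mm, y = 0, 125 mm above the bench.
- tip_box: Bystander: orange pipette tip box with blue tips, 122 x 84 x 57 mm, loose on the bench at the shaker's left. Origin: centre of its underside.
- tube_rack: Bystander: dark blue tube rack with three capped tubes, 150 x 70 x 94 mm, loose on the bench at the shaker's right. Origin: centre of its underside.
- wash_bottle: Bystander: white wash bottle with bent spout, 66 mm diameter, 194 mm tall, loose beside the shaker's rear corner. Origin: centre of its underside.
- reagent_bottle: Bystander: amber bottle with blue cap, 66 mm diameter, 125 mm tall, loose beside the shaker's other rear corner. Origin: centre of its underside.

How it is judged:
At the end, for the whole second after the job is handed in: Both red handles are home (joint above 0.48 of 0.52 rad), both rubber feet bear on the block with more than 0.7 N, and the block rests level in its nest within 6 mm of where it was; the hand is out of the window, above the guard (grasp point at least 25 mm above the window's top) (value of joint each of clamp_left, clamp_right above 0.48 rad and contact force between each of foot_left, foot_right and block above 0.7 N and distance of block from where it was at the start of the episode below 0.006 m and angle between block's own z axis and vertical below 0.05 rad and linear speed of block below 0.02 m/s and z of the grasp point in the frame of window above 0.025 m); the robot touches nothing.
It fails at once if the guard or its window frame was touched (contact force between any of the fingers, the arm and guard above 0.3 N).
It fails at once if a handle was gripped between the fingers instead of pressed ((contact force between the fingers and clamp_left above 1 N and distance between the grasp point and left_grip below 0.013 m) or (contact force between the fingers and clamp_right above 1 N and distance between the grasp point and right_grip below 0.013 m)).
It fails at once if the tube block was lifted or shifted (distance of block from where it was at the start of the episode above 0.01 m).
It fails at once if a thing beside the shaker was disturbed (distance of any of tip_box, tube_rack, wash_bottle, reagent_bottle from where it was at the start of the episode above 0.015 m or angle between any of wash_bottle, reagent_bottle's own z axis and vertical above 0.3 rad).
It also fails if it takes over 45 s, if anything falls off the work surface, if the arm or the gripper's body presses on something with over 40 N, if the wrist force passes 120 N, or if a joint passes its speed limit or range.

ROBOT

A 6-joint arm with a two-finger parallel gripper is mounted at the origin on the work surface. World frame = base frame: x ahead of the robot, y to its left, z up, the work surface at z = 0. Lengths are in m, angles in rad, forces in N, time in s.
With the tool pointing down it reaches from about 0.375 to 0.9 m from the base axis. Payload 3.1 kg.
Tool frame: the origin (TCP) lies at the very end of the fingers, on their centre line; the grasp point (between the pads) lies 19 mm behind it; z points along the fingers, y is the direction in which the jaws open and shut (so a half turn about z gives the same grasp; the last joint's range is limited). The gripper opens to 85 mm and grips with 20 to 120 N. Pads are 22 mm wide; open, the fingers measure 114 mm over their backs; the gripper's body (76 mm by 85 mm) begins 54 mm behind the grasp point. The pads swing forward as they close: fully open they stand 13 mm farther back than shut.
Start: joints at [1.137, 0.527, 1.433, -0, 1.181, -0.178], TCP at [0.157, 0.605, 0.231] pointing down, gripper open.
Joint ranges: [-3.08, 3.08], [-0.75, 2.2], [0.22, 2.44], [-1.43, 4.57], [0, 2.65], [-2.85, 2.85]. Speed limits (rad/s): [2.79, 2.79, 3.14, 3.14, 3.14, 3.14].

INTERFACE

Orientations are given as a unit quaternion [x, y, z, w].
In Python, from station import manip gives the robot as it stands. The module is installed in compiled form; this text tells all that it offers.
- The arm moves only by the tool send_rows, never from a script. Its argument "commands" is a list of rows, each an object with "delta_pos": the shift along the world's x, y, z in cm, a list of three; "yaw": the turn about the world's z in rad. A call has 1 to 10 rows; each row shifts and turns the pose as measured when the row begins; what a row does not reach is not made up. A row lasts 1/8 s, in which the tool goes at most 62.5 mm and 10.7 degrees, less where a joint would pass 70% of its speed; a pose out of reach is approached as far as the arm can. A call is refused whole if a number of a shift passes 6.25 or a number of a turn 0.188, either way. A call with a gripper value outside its range is refused whole. "grip" is the closure, from -1 (fully open) to 1 (shut), set as the call begins (left out, the last holds). The fingers move at their own pace and stop on an object; "force" is the grip in N (left out, the last holds). Time passes only in rows, so rows that do not move let the fingers close. It gives the time, the measured TCP pose, the force and the opening at its end, in the units of the state.
- manip.sense(): the state, without advancing time (a new reading comes with each control period).
- manip.snapshot(name): name is "scene" or "top" or "wrist"; returns the picture (480x640x3 uint8, blue, green, red); there is no depth.
- manip.get_calibration(name): a dict with "fx", "fy", "cx", "cy" (pixels), "world_to_cam" (4x4, takes a point from world to camera coordinates); the wrist camera has in their place "mount" (4x4, takes a point from camera to tool coordinates, whose origin is the TCP and whose axes are the flange's). Camera axes: x right, y down, z forward; pixel columns grow to the right and rows downward; lengths in m; the calibration is good to about 2 mm. A picture is of the moment at which its call begins: read the wrist's pose just before it. get_calibration takes no time and is no camera call.
- manip.sign_off(): hands the job in, once; it reports no verdict.
The state is a dict: "t": time; "q": joint angles; "qd": joint speeds; "tau": joint torques, N m; "tcp_pos": TCP position; "tool_rot": TCP orientation; "force": force on the tool from outside, world axes, zero at the start; "ft_torque": the same for the moment, N m; "finger_gap": opening from 0.0 (shut) to 1.0 (fully open).
Only numpy, scipy, OpenCV 4.12 (cv2) and the standard library are available. Lean on these libraries where they do the work, as an engineer would, in place of code of your own. Each camera call takes 0.05 s, during which the arm holds its last target. There are 200 camera calls.

## Working session

There is one attempt and no reset: what is moved stays moved. The work goes in short steps, Python scripts to look and compute and a tool call to move; the robot and the scene stay as the last step left them, time stands still between calls to the robot, and variables do not carry over. Pictures are saved under pics/ and viewed, about 8 in all and at most 12, crops included, and the job is handed in when it is done.

Besides the shell and the picture viewer there is one more tool, called after "Call:" by a JSON object that holds its "name" and its "arguments", one argument or row to a line. send_rows: Moves the arm, as the interface text tells. Its arguments: {"type":"object","properties":{"commands":{"type":"array","items":{"type":"object","properties":{"delta_pos":{"type":"array","items":{"type":"number"}},"yaw":{"type":"number"}}}},"grip":{"type":"number"},"force":{"type":"number"}},"required":["commands"]}

```bash
mkdir -p pics; python3 - <<'E'
from station import manip
import cv2,numpy as np
np.set_printoptions(precision=4,suppress=True)
s=manip.sense();print(s)
for n in("scene","top"):
    cv2.imwrite(f"pics/{n}0.png",manip.snapshot(n));c=manip.get_calibration(n);print(n,c)
print(manip.get_calibration("wrist"))
E
```

```text
{'t': 0.0, 'q': array([ 1.1375,  0.5285,  1.4339, -0.    ,  1.1814, -0.1785]), 'qd': array([ 0.0002,  0.0006,  0.0002,  0.0008, -0.0002,  0.0013]), 'tau': array([ -0.0008, -44.2354, -17.8023,  -0.0004,   0.0085,  -0.    ]), 'tcp_pos': array([0.1572, 0.6042, 0.2303]), 'tool_rot': array([ 0.1271,  0.9919, -0.001 , -0.0003]), 'force': array([-0.2449,  0.097 , -0.3685]), 'ft_torque': array([ 0.0276,  0.0391, -0.0121]), 'finger_gap': 1.0022188148165538}
scene {'fx': 598.7870687645079, 'fy': 598.7870687645079, 'cx': 311.51394871862675, 'cy': 244.04349589721508, 'world_to_cam': array([[ 0.0529,  0.9985,  0.0147, -0.0883],
       [ 0.8368, -0.0363, -0.5463, -0.4316],
       [-0.545 ,  0.0413, -0.8374,  1.8635],
       [ 0.    ,  0.    ,  0.    ,  1.    ]])}
top {'fx': 577.5800356831335, 'fy': 577.5800356831335, 'cx': 328.65291916715745, 'cy': 246.22014164212771, 'world_to_cam': array([[-0.0202, -0.9998, -0.0025,  0.0752],
       [-0.9786,  0.0203, -0.2046,  0.594 ],
       [ 0.2046, -0.0017, -0.9788,  1.3792],
       [ 0.    ,  0.    ,  0.    ,  1.    ]])}
{'fx': 375.218380321009, 'fy': 375.218380321009, 'cx': 317.0386682921576, 'cy': 242.75593142528209, 'mount': array([[-0.0002, -0.9624, -0.2716,  0.0677],
       [ 1.    ,  0.0001, -0.0009, -0.0004],
       [ 0.0009, -0.2716,  0.9624, -0.1419],
       [ 0.    ,  0.    ,  0.    ,  1.    ]])}
```

View pics/scene0.png

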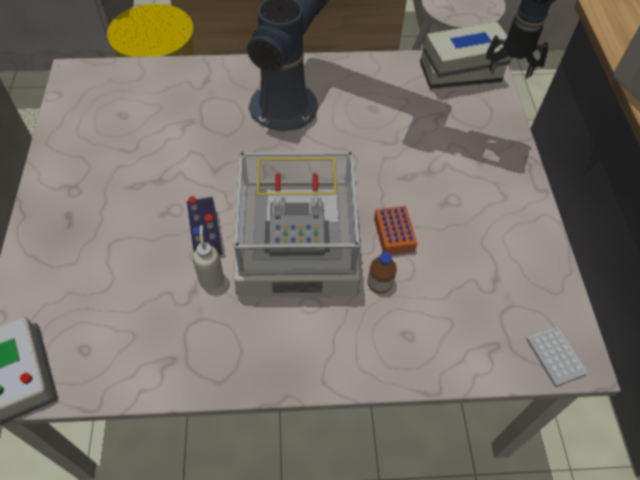

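View pics/top0.png

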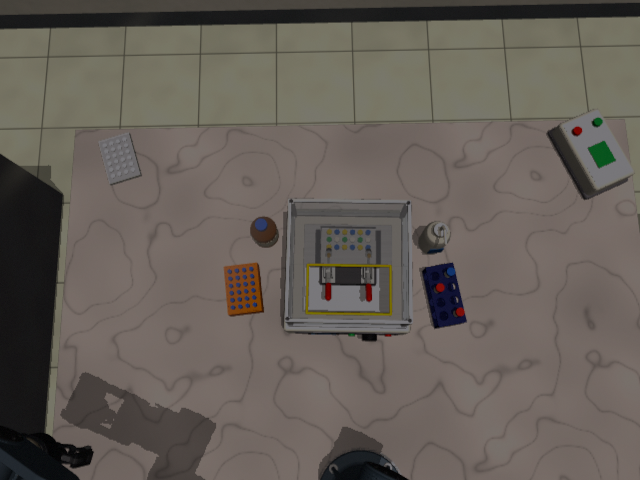

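The top picture shows the yellow window at about (306–391, 265–314), with both red handles raised inside it at (327,292) and (369,292). In the scene picture the window is at (257–336, 158–194). Next I fit the pose from the yellow trim in an enlarged crop.

```bash
cat > h.py <<'E'
import cv2,numpy as np
from scipy.optimize import least_squares
from station import manip
np.set_printoptions(precision=4,suppress=True)
def proj(n,P):
    c=manip.get_calibration(n);M=c["world_to_cam"];p=np.atleast_2d(P)@M[:3,:3].T+M[:3,3]
    return np.c_[c["fx"]*p[:,0]/p[:,2]+c["cx"],c["fy"]*p[:,1]/p[:,2]+c["cy"]]
def w(pose,P): # shaker->world
    x,y,a=pose;c,s=np.cos(a),np.sin(a);P=np.atleast_2d(P).astype(float)
    return np.c_[x+c*P[:,0]-s*P[:,1],y+s*P[:,0]+c*P[:,1],P[:,2]]
E
python3 - <<'E'
from h import *
cs={}
for n in("scene","top"):
    im=cv2.imread(f"pics/{n}0.png");hsv=cv2.cvtColor(im,cv2.COLOR_BGR2HSV)
    m=cv2.inRange(hsv,(20,120,80),(35,255,255))
    m[:, :230]=0;m[:,430:]=0;m[:140]=0;m[340:]=0
    if n=="top": m[:258]=0
    ys,xs=np.nonzero(m);pts=np.c_[xs,ys].astype(np.float32)
    r=cv2.minAreaRect(pts);h=cv2.convexHull(pts);q=cv2.approxPolyDP(h,3,True)[:,0]
    print(n,len(xs),r,q.tolist());cs[n]=pts
# fit: trim pixels lie on rectangle midline (half trim width t)
def res(p,names):
    o=[]
    for n in names:
        X,Y=.05+p[3],.0875+p[3]
        C=proj(n,w(p[:3],[(-.065+sx*X,sy*Y,.225) for sx,sy in((1,1),(1,-1),(-1,-1),(-1,1))]))
        d=[]
        for i in range(4):
            a,b=C[i],C[(i+1)%4];t=np.clip((cs[n]-a)@(b-a)/((b-a)@(b-a)),0,1)
            d.append(np.linalg.norm(cs[n]-a-t[:,None]*(b-a),axis=1))
        o.append(np.min(d,0))
    return np.concatenate(o)
for N in(["top"],["scene"],["top","scene"]):
    s=least_squares(res,[.56,0,0,.003],args=(N,),loss="soft_l1");print(N,s.x,np.sqrt(np.mean(s.fun**2)))
p=s.x
im=cv2.imread("pics/top0.png");k=6
for P in w(p[:3],[(-.115,.0875,.226),(-.015,.0875,.226),(-.015,-.0875,.226),(-.115,-.0875,.226),(-.074,.045,.202),(-.074,-.045,.202),(.045,.0,.159)]):
    print(P,proj("top",P),proj("scene",P))
big=cv2.resize(im[195:340,275:425],None,fx=5,fy=5,interpolation=cv2.INTER_CUBIC)
for P in w(p[:3],[(-.115,.0875,.226),(-.015,.0875,.226),(-.015,-.0875,.226),(-.115,-.0875,.226),(-.074,.045,.202),(-.074,-.045,.202),(-.026,.045,.175),(-.026,-.045,.175)]):
    u=(proj("top",P)[0]-[275,195]+.5)*5;cv2.drawMarker(big,tuple(int(v) for v in u),(255,0,255),0,12,1)
cv2.imwrite("pics/top_big.png",big[:600])
E
```

```text
scene 335 ((296.0, 199.0), (82.0, 78.0), 90.0) [[316.0, 240.0], [285.0, 240.0], [257.0, 193.0], [260.0, 158.0], [334.0, 159.0], [335.0, 193.0]]
top 681 ((348.3642272949219, 289.0534362792969), (86.05265045166016, 51.104671478271484), 0.9093804955482483) [[391.0, 314.0], [306.0, 313.0], [307.0, 264.0], [391.0, 265.0]]
['top'] [ 0.5307  0.0199 -0.0371  0.0029] 0.7528283717929307
['scene'] [ 0.5345  0.0211 -0.0386  0.0029] 7.429948836556488
['top', 'scene'] [ 0.5314  0.0204 -0.0362  0.0028] 4.4411704086555135
[0.4197 0.112  0.226 ] [[307.3466 310.95  ]] [[331.7729 158.1662]]
[0.5196 0.1084 0.226 ] [[308.4227 265.1848]] [[333.2835 190.7429]]
[ 0.5133 -0.0665  0.226 ] [[388.4166 266.4126]] [[258.0693 191.0479]]
[ 0.4133 -0.0629  0.226 ] [[388.6563 312.235 ]] [[259.3946 158.3749]]
[0.4591 0.0681 0.202 ] [[327.445  293.6862]] [[314.3716 177.7179]]
[ 0.4558 -0.0219  0.202 ] [[368.2158 294.3234]] [[277.0897 177.8515]]
[0.5764 0.0188 0.159 ] [[347.7433 245.2803]] [[295.9942 228.4748]]
```

View pics/top_big.png

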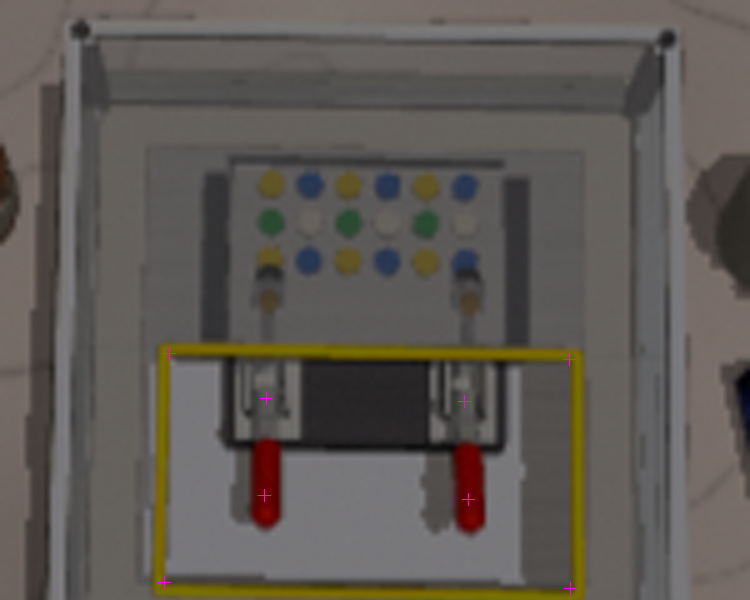

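The fit lands on the trim to about 1 px (2 mm), and the handles project where they should. I raise the hand, shut the fingers, and move over the window to check with the wrist camera.

Call:
{"name": "send_rows", "arguments": {
  "commands": [
    {"delta_pos": [0,0,5]},
    {"delta_pos": [0,0,5]},
    {"delta_pos": [2.8,-5.4,0],"yaw": 0.03},
    {"delta_pos": [2.8,-5.4,0],"yaw": 0.03},
    {"delta_pos": [2.8,-5.4,0],"yaw": 0.03},
    {"delta_pos": [2.8,-5.4,0],"yaw": 0.03},
    {"delta_pos": [2.8,-5.4,0],"yaw": 0.03},
    {"delta_pos": [2.8,-5.4,0],"yaw": 0.03},
    {"delta_pos": [2.8,-5.4,0],"yaw": 0.03},
    {"delta_pos": [2.8,-5.4,0],"yaw": 0.03}
  ],
  "grip": 1,
  "force": 40
}}

```text
validation failed for argument at $.co...
```

Call:
{"name": "send_rows", "arguments": {
  "commands": [
    {"delta_pos": [0,0,5],"yaw": 0.0},
    {"delta_pos": [0,0,5],"yaw": 0.0},
    {"delta_pos": [2.8,-5.4,0],"yaw": 0.03},
    {"delta_pos": [2.8,-5.4,0],"yaw": 0.03},
    {"delta_pos": [2.8,-5.4,0],"yaw": 0.03},
    {"delta_pos": [2.8,-5.4,0],"yaw": 0.03},
    {"delta_pos": [2.8,-5.4,0],"yaw": 0.03},
    {"delta_pos": [2.8,-5.4,0],"yaw": 0.03},
    {"delta_pos": [2.8,-5.4,0],"yaw": 0.03},
    {"delta_pos": [2.8,-5.4,0],"yaw": 0.03}
  ],
  "grip": 1,
  "force": 40
}}

```text
t: 1.35
tcp_pos: [0.3829, 0.1615, 0.3293]
tool_rot: [-0.002, 1.0, -0.003, 0.001]
force: [0.6, 0.5, 0.6]
finger_gap: -0.0
```

Call:
{"name": "send_rows", "arguments": {
  "commands": [
    {"delta_pos": [2.5,-4.7,0],"yaw": -0.02},
    {"delta_pos": [2.5,-4.7,0],"yaw": -0.02},
    {"delta_pos": [2.3,-4.4,0],"yaw": 0.0},
    {"delta_pos": [0,0,0],"yaw": 0.0},
    {"delta_pos": [0,0,0],"yaw": 0.0}
  ]
}}

```text
t: 1.98
tcp_pos: [0.4577, 0.0152, 0.328]
tool_rot: [0.023, 1.0, -0.002, -0.0]
force: [-0.4, 0.2, -0.4]
finger_gap: -0.0
```

```bash
cat >> h.py <<'E'
from scipy.spatial.transform import Rotation as R
def wrist(tag):
    s=manip.sense();im=manip.snapshot("wrist");cv2.imwrite(f"pics/{tag}.png",im)
    T=np.eye(4);T[:3,:3]=R.from_quat(s["tool_rot"]).as_matrix();T[:3,3]=s["tcp_pos"]
    M=np.linalg.inv(T@manip.get_calibration("wrist")["mount"]);np.savetxt(f"pics/{tag}.txt",M)
    print(s["tcp_pos"],s["force"],R.from_quat(s["tool_rot"]).as_matrix()[:,1]);return im,M
def pw(M,P):
    c=manip.get_calibration("wrist");p=np.atleast_2d(P)@M[:3,:3].T+M[:3,3]
    return np.c_[c["fx"]*p[:,0]/p[:,2]+c["cx"],c["fy"]*p[:,1]/p[:,2]+c["cy"]]
E
python3 - <<'E'
from h import *
im,M=wrist("w1");p=(.531,.0202,-.0366)
for P in w(p,[(-.115,.0875,.226),(-.015,.0875,.226),(-.015,-.0875,.226),(-.115,-.0875,.226),(-.074,.045,.202),(-.074,-.045,.202),(-.026,.045,.175),(-.026,-.045,.175)]):
    u=pw(M,P)[0];print(P,u);cv2.drawMarker(im,tuple(int(round(v)) for v in u),(255,0,255),0,12,1)
cv2.imwrite("pics/w1m.png",im)
E
```

```text
[0.4577 0.0152 0.328 ] [-0.4452  0.1594 -0.4098] [ 0.0463  0.9989 -0.0045]
[0.4193 0.1118 0.226 ] [466.6072 177.2741]
[0.5192 0.1082 0.226 ] [452.8561 318.5885]
[ 0.5128 -0.0667  0.226 ] [208.5154 320.1826]
[ 0.4129 -0.063   0.226 ] [194.8324 179.8352]
[0.4587 0.0679 0.202 ] [390.7038 230.8198]
[ 0.4554 -0.0221  0.202 ] [268.2754 231.8406]
[0.5067 0.0661 0.175 ] [382.3032 278.6667]
[ 0.5034 -0.0238  0.175 ] [275.0434 279.4556]
```

View pics/w1m.png

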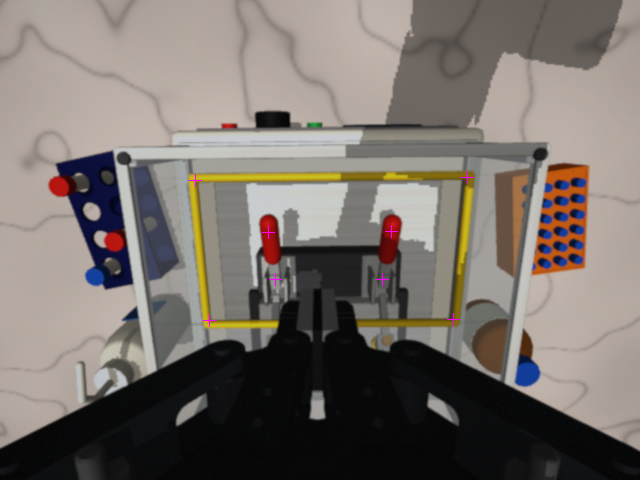

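The wrist view agrees: the window corners and both grips fall on the predicted marks to within 1–3 px, about 2 mm. I go over the left grip and partway down.

Call:
{"name": "send_rows", "arguments": {
  "commands": [
    {"delta_pos": [0.1,5.2,0],"yaw": 0.0},
    {"delta_pos": [0,0,0],"yaw": 0.0},
    {"delta_pos": [0,0,-3.5],"yaw": 0.0},
    {"delta_pos": [0,0,-3.5],"yaw": 0.0},
    {"delta_pos": [0,0,-2],"yaw": 0.0},
    {"delta_pos": [0,0,0],"yaw": 0.0}
  ]
}}

```text
t: 2.78
tcp_pos: [0.4555, 0.0733, 0.2371]
tool_rot: [0.017, 1.0, -0.003, 0.002]
force: [0.7, -0.3, 0.9]
finger_gap: 0.002
```

Call:
{"name": "send_rows", "arguments": {
  "commands": [
    {"delta_pos": [0.2,-0.4,0],"yaw": 0.0},
    {"delta_pos": [0,0,0],"yaw": 0.0}
  ]
}}

```text
t: 3.02
tcp_pos: [0.4585, 0.0691, 0.2388]
tool_rot: [0.016, 1.0, -0.004, 0.003]
force: [1.3, 0.1, -0.4]
finger_gap: -0.001
```

Call:
{"name": "send_rows", "arguments": {
  "commands": [
    {"delta_pos": [0,0,-1],"yaw": 0.0},
    {"delta_pos": [0,0,-1],"yaw": 0.0},
    {"delta_pos": [0,0,-1],"yaw": 0.0},
    {"delta_pos": [0,0,-0.8],"yaw": 0.0},
    {"delta_pos": [0,0,-0.6],"yaw": 0.0}
  ]
}}

```text
t: 3.65
tcp_pos: [0.4585, 0.069, 0.1937]
tool_rot: [0.016, 1.0, -0.004, 0.004]
force: [-1.1, -0.1, 4.7]
finger_gap: 0.0
```

Call:
{"name": "send_rows", "arguments": {
  "commands": [
    {"delta_pos": [0,0,-0.6],"yaw": 0.0},
    {"delta_pos": [0,0,-0.5],"yaw": 0.0},
    {"delta_pos": [0,0,-0.3],"yaw": 0.0}
  ]
}}

```text
t: 4.03
tcp_pos: [0.4573, 0.0691, 0.1807]
tool_rot: [0.016, 1.0, -0.004, 0.003]
force: [-10.4, 0.4, 40.6]
finger_gap: 0.001
```

The force rose to 41 N at z 0.181, which is the level handle's top (0.182) at its stop. I retract straight up.

Call:
{"name": "send_rows", "arguments": {
  "commands": [
    {"delta_pos": [0,0,1],"yaw": 0.0},
    {"delta_pos": [0,0,3],"yaw": 0.0},
    {"delta_pos": [0,0,3.5],"yaw": 0.0},
    {"delta_pos": [0,0,1],"yaw": 0.0},
    {"delta_pos": [-0.1,-4.5,0],"yaw": 0.0},
    {"delta_pos": [-0.1,-4.2,0],"yaw": 0.0},
    {"delta_pos": [0,0,0],"yaw": 0.0},
    {"delta_pos": [0,0,0],"yaw": 0.0}
  ]
}}

```text
t: 5.03
tcp_pos: [0.4579, -0.0194, 0.265]
tool_rot: [0.015, 1.0, -0.003, 0.005]
force: [0.5, -0.5, -0.7]
finger_gap: 0.003
```

```bash
python3 -c "
from h import *
im,M=wrist('w2')"
```

```text
[ 0.4579 -0.0194  0.265 ] [ 0.5322 -0.5064 -0.6689] [ 0.0306  0.9995 -0.0066]
```

View pics/w2.png

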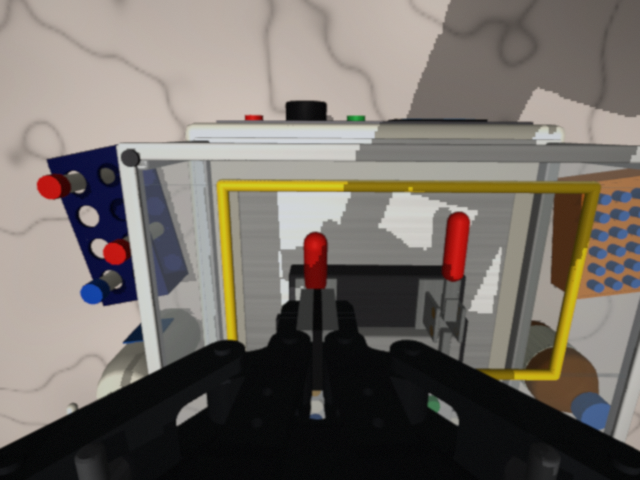

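The left handle, at (456,245), is down. The right one, at (316,260), is still raised and lines up with the fingers. I press the right one.

Call:
{"name": "send_rows", "arguments": {
  "commands": [
    {"delta_pos": [-0.1,-0.2,-2],"yaw": 0.0},
    {"delta_pos": [0,0,-1.5],"yaw": 0.0},
    {"delta_pos": [0,0,-1],"yaw": 0.0},
    {"delta_pos": [0,0,-1],"yaw": 0.0},
    {"delta_pos": [0,0,-0.8],"yaw": 0.0}
  ]
}}

```text
t: 5.7
tcp_pos: [0.4575, -0.0174, 0.2001]
tool_rot: [0.012, 1.0, -0.003, 0.006]
force: [-0.4, -0.3, 3.3]
finger_gap: -0.001
```

Call:
{"name": "send_rows", "arguments": {
  "commands": [
    {"delta_pos": [0,0,-0.7],"yaw": 0.0},
    {"delta_pos": [0,0,-0.6],"yaw": 0.0},
    {"delta_pos": [0,0,-0.5],"yaw": 0.0},
    {"delta_pos": [0,0,-0.3],"yaw": 0.0}
  ]
}}

```text
t: 6.2
tcp_pos: [0.4562, -0.0175, 0.1806]
tool_rot: [0.011, 1.0, -0.004, 0.005]
force: [-10.1, 1.6, 42.6]
finger_gap: -0.001
```

Same stop at the same height, so I withdraw above the guard and back off to look.

Call:
{"name": "send_rows", "arguments": {
  "commands": [
    {"delta_pos": [0,0,1],"yaw": 0.0},
    {"delta_pos": [0,0,3],"yaw": 0.0},
    {"delta_pos": [0,0,4],"yaw": 0.0},
    {"delta_pos": [0,0,4],"yaw": 0.0},
    {"delta_pos": [0,2,4],"yaw": 0.0},
    {"delta_pos": [-1,2,2],"yaw": 0.0},
    {"delta_pos": [0,0,0],"yaw": 0.0},
    {"delta_pos": [0,0,0],"yaw": 0.0}
  ]
}}

```text
t: 7.2
tcp_pos: [0.4492, 0.0225, 0.3648]
tool_rot: [0.013, 1.0, -0.004, 0.01]
force: [-0.5, 0.5, -0.2]
finger_gap: 0.001
```

```bash
python3 - <<'E'
from h import *
im,M=wrist('w3');p=(.531,.0202,-.0366)
a=im[120:340,160:500].copy()
b0=cv2.imread("pics/scene0.png");b=manip.snapshot("scene")
f=lambda i:cv2.resize(i[145:300,180:430],None,fx=1.6,fy=1.6)
for y in(.045,-.045):
  for q in(0,.48,.52):
    t=.5236-q;print(y,q,pw(M,w(p,[(-.026-.07*np.cos(t),y,.175+.07*np.sin(t))])))
    # handle end
cv2.imwrite("pics/fin.png",np.vstack([cv2.resize(a,(528,342)),cv2.resize(np.hstack([f(b0),f(b)]),(528,164))][:1]+[np.hstack([cv2.resize(f(b0),(264,200)),cv2.resize(f(b),(264,200))])]))
E
```

```text
[0.4492 0.0225 0.3648] [-0.4637  0.4601 -0.159 ] [ 0.0254  0.9997 -0.0068]
0.045 0 [[376.4575 215.1372]]
0.045 0.48 [[371.8204 196.7571]]
0.045 0.52 [[371.4062 196.1359]]
-0.045 0 [[264.5126 213.7466]]
-0.045 0.48 [[269.3431 195.5042]]
-0.045 0.52 [[269.7494 194.8936]]
```

View pics/fin.png

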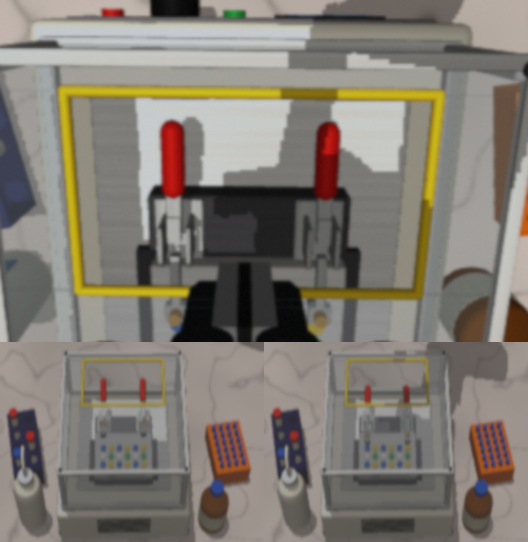

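Both handle tips are at about (271,198) and (371,199), against a prediction of about (270,195) and (371,196) for home. They started about 19 px away. The feet have swung down onto the block's front strip, and the block and bystanders look unmoved. I hand the job in.

```bash
python3 -c "
from station import manip
s=manip.sense();print(s['t'],s['tcp_pos'],s['force']);print(manip.sign_off())"
```

```text
7.3 [0.44901376 0.02233393 0.36443495] [-0.39493325 -0.50269191 -0.34318702]
the job is handed in; nothing more can be done
None
```

I pressed both clamp handles down to their stops with the fingers shut, working through the window, then took the hand out and handed the job in at about 7.3 s.

**Handles:** The press force rose to about 41 N (left) and 43 N (right) at fingertip height 0.181 m. That matches the top of a level handle (0.182 m) and is well above the 4–12 N a handle takes to move. The pictures cannot tell 0.48 from 0.52 rad (0.6 px apart), so "fully home" rests on that force and height. In the last wrist picture both handle tips sit within about 4 px of the home position.

**Feet and block:** Both feet look swung down onto the block's front strip. I could not measure the foot force, and I judged the block's position by eye only.

**Guard and bystanders:** No force above noise showed except while pressing, and the planned clearances to the window frame were over 20 mm. The things beside the shaker look unmoved.

**Hand:** The fingertips ended at z 0.364 m, so the grasp point is about 157 mm above the window's top. The remaining force reading is noise.

**Disagreements:**
- The scene camera's own pose fit was polluted by the yellow caps. I relied mainly on the top camera, and the wrist camera agreed to about 2 mm.
- The right press landed about 4 mm to the side of the grip's centre, still well within the finger's width.

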